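# Cover the pebble sample with a matching cup, rim on rim

## Robot

A 6-joint arm with a two-finger parallel gripper is mounted at the origin on a cart in front of the work surface, level with it; the furniture and walls round the work are solid. World frame = base frame: x ahead of the robot, y to its left, z up, the work surface at z = 0. Lengths are in m, angles in rad, forces in N, time in s.
With the tool pointing down it reaches from about 0.3 to 0.875 m from the base axis. Payload 6.4 kg.
Tool frame: the origin (TCP) lies at the very end of the fingers, on their centre line; the grasp point (between the pads) lies 19 mm behind it; z points along the fingers, y is the line along which they close (so a half turn about z gives the same grasp; the last joint's range is limited). The gripper opens to 85 mm and grips with 20 to 120 N. Pads are 22 mm wide; open, the fingers measure 114 mm over their backs; the gripper's body (76 mm by 85 mm) begins 54 mm behind the grasp point. The pads swing forward as they close: fully open they stand 13 mm farther back than shut.
Start: joints at [1.058, 0.181, 1.607, -0, 1.354, -0.206], TCP at [0.174, 0.548, 0.231] pointing down, gripper open.
Joint ranges: [-2.99, 2.99], [-0.89, 2.07], [0.3, 2.58], [-1.14, 4.28], [0, 2.63], [-3.12, 3.12]. Speed limits (rad/s): [2.57, 2.57, 3.01, 3.14, 3.14, 3.14].

## Interface

Orientations are given as a unit quaternion [w, x, y, z].
In Python, from bench import telemetry, camera, ctrl, spotter gives the robot as it stands.
- The arm moves only by the tool send_rows, never from a script. Its argument "series" is a list of rows, each a list of 3 entries, a list of its own where there are three numbers: the turn, a rotation vector about the world's x, y, z in degrees, then the shift along the world's x, y, z in mm, then the closure, from -1 (fully open) to 1 (shut), so that 0 is half open. In form: [[[rx, ry, rz], [dx, dy, dz], gripper], ...]. A call has 1 to 10 rows; each row is the pose to reach, as a shift and turn from the pose commanded when the call began; what a row does not reach only later rows make up. A row lasts 1/8 s, in which the tool goes at most 62.5 mm and 10.7 degrees, less where a joint would pass 70% of its speed; a pose out of reach is approached as far as the arm can. A call with a gripper value outside its range is refused whole. The fingers move at their own pace and stop on an object; the grip force is fixed at half the most. Time passes only in rows, so rows that repeat a pose let the fingers close. It gives the time, the measured TCP pose, the force, the opening and the grip force at its end, in the units of the state.
- telemetry.get_obs(): the state, without advancing time (a new reading comes with each control period).
- camera(name): name is "scene" or "top" or "wrist"; returns a dict with "pixels" (480x640x3 uint8, red, green, blue), "camera_matrix" (3x3 intrinsics, pixels), "xyz" and "orientation" of the camera in the world. Camera axes: x right, y up, looking along -z (the intrinsics and any distortion apply to the point x, -y, -z); pixel columns grow to the right and rows downward; lengths in m; the calibration is good to about 2 mm. A picture is of the moment at which its call begins. There is no depth.
- ctrl.hand_in(): hands the job in; it is judged then, once.
Trained networks look in the newest picture that a camera, given by its name, has taken for a name from the list of things; names that differ only in an ending like _2 or _b are one class to them, and where a whole thing is asked for, a point or a joint stands for the part that bears it (a point fixed in the world has none). Each returns a list of dicts, best first, with "conf" (0 to 1); they miss things now and then, are a little off and sometimes report something else, mostly with a low value. They report only what shows in the picture. A call takes as long as a camera call. They do not tell look-alikes from the thing itself.
- spotter.boxes_of(thing, camera): "xyz" ([x, y, z] in m, in world coordinates, good to about 4 mm: the middle of the surface that is visible of it).
- spotter.landmark_of(thing, camera): "xyz" ([x, y, z] in m, in world coordinates, good to about 4 mm: a listed point, or the origin of a listed thing).
The state is a dict: "time_s": time; "q": joint angles; "dq": joint speeds; "joint_efforts": joint torques, N m; "eef_pos": TCP position; "eef_rot": TCP orientation; "wrist_force": force on the tool from outside, world axes, zero at the start; "torque": the same for the moment, N m; "opening": opening from 0.0 (shut) to 1.0 (fully open); "grasp_force": force on a finger pad.
Only numpy, scipy, OpenCV 4.12 (cv2) and the standard library are available. Lean on these libraries where they do the work, as an engineer would, in place of code of your own. Each camera call takes 0.05 s, during which the arm holds its last target. There are 200 camera calls.

## Task

Keep the dust off the pebble that lies in the standing green cup: take the other green cup from the sloping drying rack and set it mouth-down on top of it, rim squarely on rim, so that it stands steady by itself. Set it down gently, do not drop it, keep the pebble inside the standing cup without tipping or shoving that cup away, and leave the orange cup on the rack, the jar and the bottle as they are.

Things in the scene. Friction and masses are not known exactly. Their poses are not given: they have to be found in the camera images.
- green_cup_mid (a point): centre of the loose green plastic cup (80 g) on the rack, on its axis, half-way up its 80 mm; z axis runs from open mouth (40 mm along -z) to flat closed base (+40 mm). It starts mouth-down, z leaning 30 deg from vertical. Outside diameter 57 mm by the mouth, narrowing to 52 mm at the base, wall 3 mm; round the mouth a flat flange 70 mm across, 4 mm thick, its rim face 9 mm wide
- orange_cup_mid (a point): the same point and axes of the orange plastic cup, identical in shape, beside the green one on the rack (which of the two stands left varies); to be left there
- sample_cup_mid (a point): centre of the loose standing green plastic cup (150 g) of the same shape and sizes, on the table mouth-up, half-way up its 80 mm height; z axis up, towards its mouth, so its rim face lies 40 mm above this point. A small pebble lies on its inner floor, well below the rim
- pebble_mid (a point): middle of the small dark pebble, 30 x 38 x 22 mm, loose on the floor of the standing green cup
- rack: wooden drying rack, fixed; 290 mm wide (y), 110 mm deep (x); origin on the table under its centre. Slatted top slopes 30 deg: low edge (18 mm high) at -x, towards the robot, high edge 73 mm. The cups stand mouth-down on it at y = +-70 mm, flange against two 8 mm dowels, 40 mm apart, standing 16 mm out of the slope downhill of each cup; lift a cup off square to the slope
- jar_mid (a point): middle of a loose clear glass jar with a pale lid, 72 mm across and 102 mm high, upright on the table; bystander
- bottle_mid (a point): middle of a loose white plastic bottle with a white ribbed cap, 50 mm across and 90 mm high, upright on the table; bystander
Not all that is in view belongs to the job. What is shaped like the part that bears green_cup_mid but pink is not meant. Leave any pink look-alike of the part that bears sample_cup_mid alone.

How it is judged:
On the way:
1. the held green cup is brought mouth-down, nearly upright, to within 12 mm above the standing cup's rim (not dropped from higher) (contact force between the fingers and green_cup above 0.3 N and horizontal distance between green_cup_mid and sample_cup_mid below 0.015 m and distance between green_cup_mid and sample_cup_mid below 0.092 m and angle between green_cup_mid's own z axis and vertical below 0.2 rad), for 0.05 s.
At the end, for the whole second after the job is handed in: The green cup stands mouth-down on the standing green cup, rim on rim: centres within 8 mm sideways, 76 to 84 mm apart in height, both upright within 4 deg, at rest; the lower cup on the table with the pebble inside (horizontal distance between green_cup_mid and sample_cup_mid below 0.008 m and z of green_cup_mid in the frame of sample_cup_mid between 0.076 and 0.084 m and angle between each of green_cup_mid, sample_cup_mid's own z axis and vertical below 0.07 rad and height (world z) of sample_cup_mid below 0.045 m and horizontal distance between pebble_mid and sample_cup_mid below 0.025 m and height (world z) of pebble_mid below 0.06 m and linear speed of green_cup below 0.02 m/s); the robot touches nothing.
It fails at once if the orange cup is moved more than 25 mm (distance of orange_cup_mid from where it was at the start of the episode above 0.025 m).
It fails at once if the jar or the bottle is moved more than 25 mm (distance of any of jar_mid, bottle_mid from where it was at the start of the episode above 0.025 m).
It fails at once if the standing cup is tipped more than 20 deg (angle between sample_cup_mid's own z axis and vertical above 0.35 rad).
It fails at once if the standing cup is shoved or carried more than 40 mm (distance of sample_cup_mid from where it was at the start of the episode above 0.04 m).
It fails at once if the cups are pressed together with more than 30 N (contact force between green_cup and sample_cup above 30 N).
It also fails if it takes over 38 s, if anything falls off the work surface, if the arm or the gripper's body presses on something with over 40 N, if the wrist force passes 120 N, or if a joint passes its speed limit or range.

## Working session

There is one attempt and no reset: what is moved stays moved. The work goes in short steps, Python scripts to look and compute and a tool call to move; the robot and the scene stay as the last step left them, time stands still between calls to the robot, and variables do not carry over. Pictures are saved under pics/ and viewed, at most 10 in all, crops included, and the job is handed in when it is done.

Besides the shell and the picture viewer there is one more tool, called after ">>>" as a command line: name --argument value ..., lists and objects as JSON in quotes. send_rows: Moves the arm, as the interface text tells. Its arguments: {"type":"object","properties":{"series":{"type":"array","items":{"type":"array"}}},"required":["series"]}

```bash
mkdir -p pics; python3 - <<'E'
from bench import telemetry, camera, ctrl, spotter
import cv2,numpy as np
for c in ("scene","top"):
    d=camera(c); cv2.imwrite(f"pics/{c}0.png",d["pixels"][:,:,::-1])
    print(c,np.round(d["xyz"],3))
    for t in ("green_cup_mid","orange_cup_mid","sample_cup_mid","pebble_mid","rack","jar_mid","bottle_mid"):
        print(t,[(np.round(r["xyz"],3).tolist(),round(r["conf"],2)) for r in spotter.landmark_of(t,c)])
o=telemetry.get_obs();print(o["eef_pos"],o["eef_rot"],o["time_s"])
E
```

```text
scene [-0.484 -0.718  0.689]
green_cup_mid [([0.654, -0.089, 0.035], 0.87), ([0.347, 0.175, 0.034], 0.73), ([0.481, 0.289, 0.07], 0.55)]
orange_cup_mid [([0.537, 0.159, 0.075], 0.6)]
sample_cup_mid [([0.324, -0.168, 0.04], 0.7), ([0.516, -0.045, 0.042], 0.6)]
pebble_mid []
rack [([0.537, 0.23, 0.001], 0.6)]
jar_mid [([0.762, 0.034, 0.05], 0.87), ([0.517, -0.042, 0.044], 0.24)]
bottle_mid [([0.672, -0.209, 0.046], 0.82)]
top [0.428 0.058 0.976]
green_cup_mid [([0.478, 0.286, 0.068], 0.92), ([0.354, 0.176, 0.028], 0.7), ([0.656, -0.085, 0.033], 0.58)]
orange_cup_mid [([0.538, 0.156, 0.076], 0.71), ([0.519, -0.049, 0.015], 0.2)]
sample_cup_mid [([0.516, -0.048, 0.04], 0.94), ([0.321, -0.169, 0.038], 0.55)]
pebble_mid [([0.519, -0.044, 0.015], 0.69)]
rack [([0.539, 0.233, -0.001], 0.91)]
jar_mid [([0.755, 0.027, 0.053], 0.91)]
bottle_mid [([0.665, -0.208, 0.05], 0.72)]
[0.17367001 0.54817612 0.23130638] [1.09058807e-05 1.52806591e-01 9.88256113e-01 1.52918912e-05] 0.8
```

View pics/top0.png

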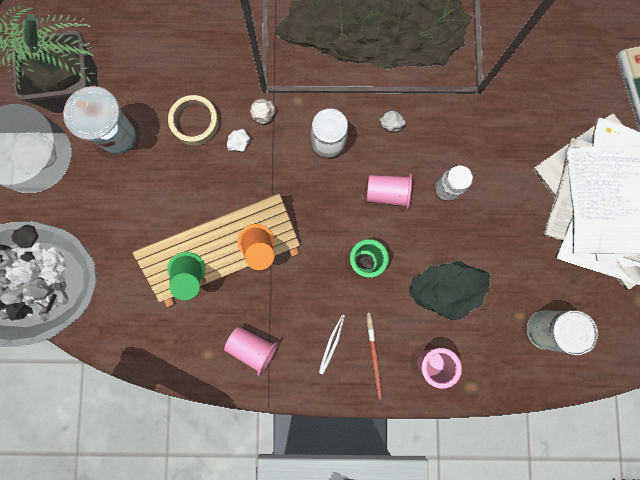

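View pics/scene0.png

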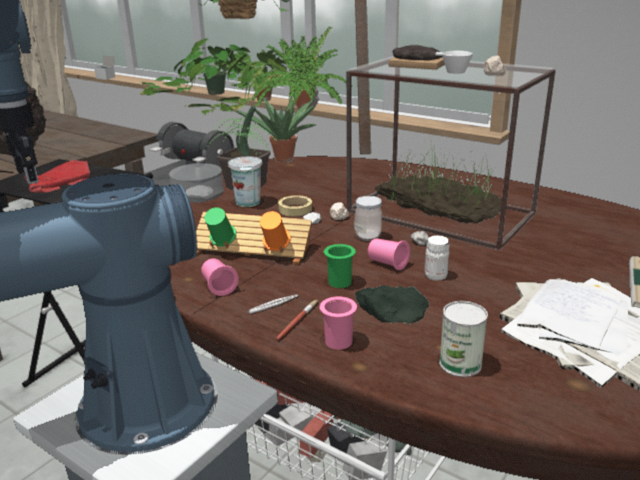

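The top picture shows the rack's green cup at (185,276), the orange one at (257,247) and the standing green cup with the pebble at (369,258). The scene picture agrees, and the pink cups are decoys. Next I work out the rack yaw and the pre-grasp pose.

```bash
cat > h.py <<'E'
import numpy as np, cv2
from scipy.spatial.transform import Rotation as R
from bench import telemetry, camera, ctrl, spotter
def ray_z(d,uv,z):
    K=np.array(d["camera_matrix"]); q=d["orientation"]; Rm=R.from_quat([q[1],q[2],q[3],q[0]]).as_matrix()
    p=np.linalg.inv(K)@[uv[0],uv[1],1]; v=Rm@(p*[1,-1,-1]); c=np.array(d["xyz"])
    return c+v*(z-c[2])/v[2]
def proj(d,P):
    q=d["orientation"]; Rm=R.from_quat([q[1],q[2],q[3],q[0]]).as_matrix()
    p=(Rm.T@(np.array(P)-d["xyz"]))*[1,-1,-1]; p=np.array(d["camera_matrix"])@p; return p[:2]/p[2]
def cur():
    o=telemetry.get_obs(); q=o["eef_rot"]; return np.array(o["eef_pos"]),R.from_quat([q[1],q[2],q[3],q[0]])
def toolrot(z,y):
    z=np.array(z)/np.linalg.norm(z); y=np.array(y)-np.dot(y,z)*z; y/=np.linalg.norm(y)
    return R.from_matrix(np.stack([np.cross(y,z),y,z],1))
def go(P,Rt):
    p,r=cur(); print("turn",np.round((Rt*r.inv()).as_rotvec(degrees=True),1),"shift",np.round((np.array(P)-p)*1000,1))
def axes(yaw):
    c,s=np.cos(np.radians(yaw)),np.sin(np.radians(yaw))
    return np.array([-.5*c,-.5*s,.75**.5]),np.array([-s,c,0])  # cup z, rack y
E
python3 - <<'E'
from h import *
d=camera("top")
g=cv2.cvtColor(d["pixels"],cv2.COLOR_RGB2HSV)
a,b=ray_z(d,(133,255),.073),ray_z(d,(280,195),.073)
print(a,b,np.degrees(np.arctan2(*(b-a)[:2]))  )
print(np.linalg.norm(a-b))
zc,yr=axes(23); 
P=np.array([.480,.2875,.071])+zc*.131
print(zc,yr);go(P,toolrot(-zc,yr))
for t in([.480,.2875,.071],[.516,-.047,.04]):print(proj(d,t))
E
```

```text
[0.52037614 0.38533118 0.073     ] [0.63384311 0.11949913 0.073     ] 156.88541409062938
0.2890353484592446
[-0.46025243 -0.19536556  0.8660254 ] [-0.39073113  0.92050485  0.        ]
turn [  1.4 -30.6  39.6] shift [ 246.1 -286.3  -46.9]
[185.99384772 277.71845298]
[368.7324648  260.99468217]
```

>>> send_rows --series '[[[0.3,-6,8],[50,-57,-5],-1],[[0.6,-12,16],[98,-115,-10],-1],[[0.8,-18,24],[148,-172,-20],-1],[[1.1,-24,32],[197,-229,-35],-1],[[1.4,-30.6,39.6],[246,-286,-47],-1],[[1.4,-30.6,39.6],[246,-286,-47],-1],[[1.4,-30.6,39.6],[246,-286,-47],-1],[[1.4,-30.6,39.6],[246,-286,-47],-1]]'

```text
time_s: 1.85
eef_pos: [0.4207, 0.2603, 0.1843]
eef_rot: [0.254, -0.19, 0.947, 0.051]
wrist_force: [-0.2, 0.1, -0.3]
opening: 1.003
grasp_force: 0.0
```

```bash
python3 - <<'E'
from h import *
d=camera("wrist"); cv2.imwrite("pics/w1.png",d["pixels"][:,:,::-1])
print(cur()[0],d["xyz"],telemetry.get_obs()["time_s"])
for t in ("green_cup_mid","orange_cup_mid"):
  print(t,[(np.round(r["xyz"],4).tolist(),round(r["conf"],2)) for r in spotter.landmark_of(t,"wrist")])
zc,yr=axes(23.1); m=np.array([.480,.2875,.071])
print(proj(d,m+zc*.04),proj(d,m-zc*.04))
E
```

```text
[0.42010572 0.26125733 0.1843633 ] [0.29080777 0.20583799 0.26682658] 1.9
green_cup_mid []
orange_cup_mid [([0.5358, 0.1536, 0.0751], 0.74)]
[320.69534435 241.23521882] [320.28620932 213.73788605]
```

View pics/w1.png

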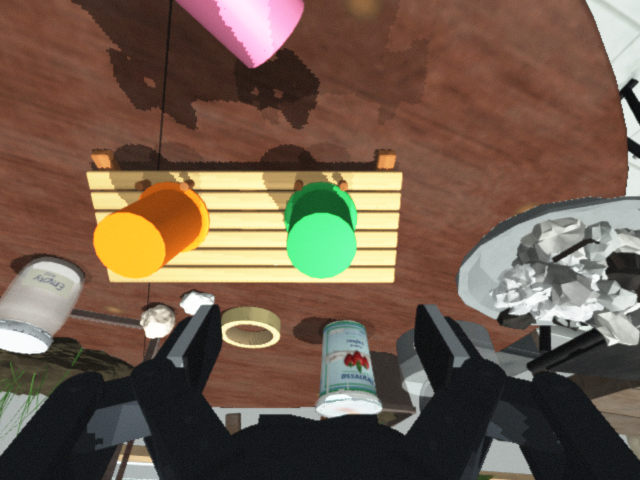

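The wrist picture confirms the alignment. The green cup's base centre is at (321,244), against a prediction of (321,241), and the rack edges are level. I descend along the cup axis and close.

>>> send_rows --series '[[[0,0,0],[15,7,-30],-1],[[0,0,0],[32,14,-60],-1],[[0,0,0],[48,21,-91],-1],[[0,0,0],[65,27,-121],-1],[[0,0,0],[65,27,-121],-1],[[0,0,0],[65,27,-121],1],[[0,0,0],[65,27,-121],1],[[0,0,0],[65,27,-121],1],[[0,0,0],[65,27,-121],1],[[0,0,0],[65,27,-121],1]]'

```text
time_s: 3.25
eef_pos: [0.4846, 0.2898, 0.0656]
eef_rot: [0.255, -0.193, 0.946, 0.052]
wrist_force: [-8.5, -1.2, 10.7]
opening: 0.626
grasp_force: 60.3
```

>>> send_rows --series '[[[0,0,0],[-6,-2,10],1],[[0,0,0],[-16,-7,30],1],[[0,0,0],[-32,-14,60],1],[[0,0,0],[-48,-20,90],1],[[0,0,0],[-55,-24,120],1],[[0,0,0],[-55,-24,140],1],[[0,0,0],[-55,-24,140],1]]'

```text
time_s: 4.12
eef_pos: [0.4305, 0.2654, 0.2064]
eef_rot: [0.257, -0.192, 0.946, 0.051]
wrist_force: [-0.2, -0.5, -1.4]
opening: 0.623
grasp_force: 63.9
```

```bash
python3 - <<'E'
from h import *
o=telemetry.get_obs(); print(o["eef_pos"],o["opening"],o["wrist_force"])
zc,yr=axes(23)
go([.516,-.047,.25],toolrot([0,0,-1],yr))
E
```

```text
[0.43050858 0.26540241 0.20643241] 0.6234814050977138 [-0.19106637 -0.52431481 -1.44323586]
turn [-11.8  28.    0. ] shift [  85.5 -312.4   43.6]
```

>>> send_rows --series '[[[-2,4.7,0],[5,-10,40],1],[[-4,9.3,0],[20,-60,44],1],[[-6,14,0],[33,-110,44],1],[[-8,18.7,0],[47,-160,44],1],[[-10,23.3,0],[60,-210,44],1],[[-11.8,28,0],[73,-260,44],1],[[-11.8,28,0],[85,-312,44],1],[[-11.8,28,0],[85,-312,44],1],[[-11.8,28,0],[85,-312,44],1]]'

```text
time_s: 5.25
eef_pos: [0.5138, -0.0464, 0.2462]
eef_rot: [-0.004, -0.199, 0.98, 0.0]
wrist_force: [0.6, 0.3, -0.9]
opening: 0.625
grasp_force: 63.9
```

```bash
python3 - <<'E'
from h import *
o=telemetry.get_obs();p,r=cur();print(p,r.as_matrix()[:,2],o["time_s"])
for c in("wrist","scene","top"):
  d=camera(c); im=d["pixels"][:,:,::-1]
  cv2.imwrite(f"pics/{c}2.png",im)
  for t in("green_cup_mid","sample_cup_mid"):
    print(c,t,[(np.round(r["xyz"],4).tolist(),round(r["conf"],2)) for r in spotter.landmark_of(t,c)][:3])
  print(proj(d,[.516,-.047,.08]),proj(d,p+[0,0,-.031]),proj(d,p+[0,0,.049]))
E
```

```text
[ 0.51379353 -0.04643652  0.24616733] [-0.00810824 -0.001168   -0.99996645] 5.25
wrist green_cup_mid [([0.6569, -0.0912, 0.0292], 0.88), ([0.3524, 0.176, 0.0314], 0.59)]
wrist sample_cup_mid [([0.5192, -0.0417, 0.0416], 0.82)]
[315.82945691 217.99253985] [317.61246323 275.83634546] [318.14807149 374.15006134]
scene green_cup_mid [([0.3491, 0.1744, 0.0338], 0.78), ([0.5153, -0.0442, 0.2538], 0.69), ([0.6578, -0.0881, 0.0293], 0.64)]
scene sample_cup_mid [([0.3272, -0.1669, 0.0372], 0.77), ([0.5165, -0.0425, 0.0413], 0.67)]
[339.62390698 251.74605421] [338.41739348 194.70451248] [338.14006359 158.25046402]
top green_cup_mid [([0.3531, 0.1736, 0.0275], 0.76)]
top sample_cup_mid [([0.3251, -0.17, 0.0394], 0.69), ([0.5189, -0.0432, 0.042], 0.42)]
[371.22065639 258.93059548] [381.18335526 251.80333727] [389.15024858 245.32593346]
```

View pics/wrist2.png

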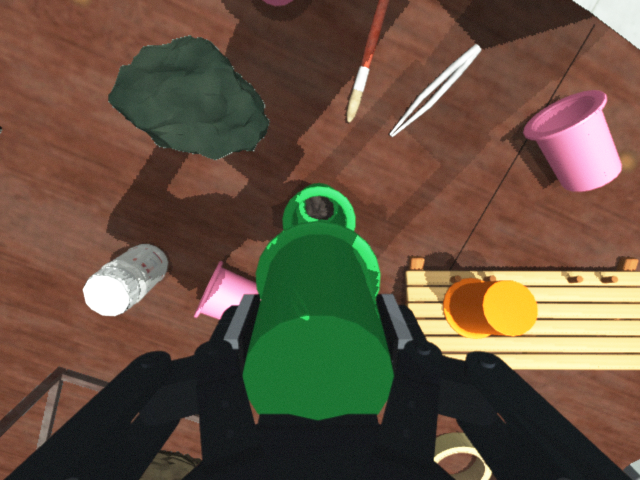

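View pics/scene2.png

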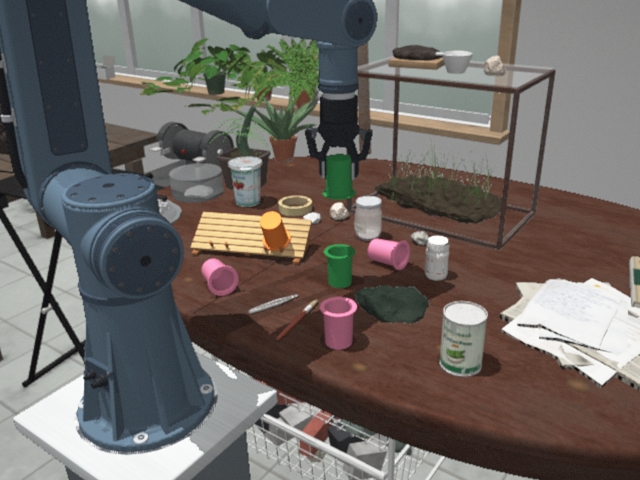

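Wrist picture: the standing rim is centred near (319,218) with the pebble inside, and the held cup's flange is near (319,272). The scene picture shows the held cup upright, directly above the standing one. I fit both silhouettes to get the relative offset.

```bash
cat > fit.py <<'E'
from h import *
from scipy.optimize import least_squares
th=np.linspace(0,2*np.pi,180)
def hull(d,c,rings):
    P=[proj(d,[c[0]+r*np.cos(t),c[1]+r*np.sin(t),c[2]+z]) for r,z in rings for t in th]
    return cv2.convexHull(np.array(P,np.float32))
def greenpts(d):
    h=cv2.cvtColor(d["pixels"],cv2.COLOR_RGB2HSV)
    m=cv2.inRange(h,(50,150,50),(85,255,255))
    cs,_=cv2.findContours(m,cv2.RETR_EXTERNAL,cv2.CHAIN_APPROX_NONE)
    return np.concatenate([c[:,0] for c in cs if len(c)>40]).astype(float)
def fit(d,pts,parts,x0,free):
    def res(v):
        c=np.array(x0,float); c[free]=v
        H=[hull(d,c,p) for p in parts]
        # contour pixels lie half a pixel inside the edge
        return [max(cv2.pointPolygonTest(h,(float(a),float(b)),True) for h in H)-.5 for a,b in pts]
    s=least_squares(res,np.array(x0)[free],diff_step=1e-3,loss="soft_l1",x_scale=.01)
    return s.x,len(pts),np.sqrt(np.mean(s.fun**2))
up=[[(.035,0),(.035,-.004)]]            # origin at rim face, mouth up
dn=[[(.035,0),(.035,.004)],[(.0285,.004),(.026,.08)]]  # mouth down
E
python3 - <<'E'
from fit import *
d=camera("wrist"); p=greenpts(d)
a=p[(p[:,1]<216)&(p[:,0]>275)&(p[:,0]<365)]
print("sample",fit(d,a,up,[.517,-.044,.08],[0,1]))
b=p[(p[:,1]>236)&(p[:,1]<292)&((p[:,0]<284)|(p[:,0]>355))&(p[:,0]>240)&(p[:,0]<400)]
print("held",fit(d,b,dn,[.514,-.046,.215],[0,1,2]))
E
```

```text
sample (array([ 0.51925272, -0.04291921]), 92, np.float64(0.8099207852032323))
held (array([ 0.51788829, -0.04493121,  0.21189213]), 111, np.float64(0.40625358863886474))
```

>>> send_rows --series '[[[0,-0.4,0],[1,2,-30],1],[[0,-0.4,0],[1,2,-60],1],[[0,-0.4,0],[1,2,-90],1],[[0,-0.4,0],[1,2,-108],1],[[0,-0.4,0],[1,2,-115],1],[[0,-0.4,0],[1,2,-115],1],[[0,-0.4,0],[1,2,-115],1]]'

```text
time_s: 6.62
eef_pos: [0.5165, -0.0451, 0.1334]
eef_rot: [0.001, -0.199, 0.98, -0.002]
wrist_force: [0.5, 1.0, -1.2]
opening: 0.627
grasp_force: 63.9
```

```bash
python3 - <<'E'
from h import *
o=telemetry.get_obs();p,r=cur();print(p,r.as_matrix()[:,2],o["time_s"])
a=camera("wrist");b=camera("scene")
A=a["pixels"][120:420,160:480,::-1]; B=b["pixels"][180:300,290:390,::-1]
B=cv2.resize(B,None,fx=5,fy=5,interpolation=cv2.INTER_CUBIC)[:600]; A=cv2.resize(A[:,:150*0+320],None,fx=.9,fy=.9)
im=np.zeros((600,800,3),np.uint8); im[:,:500]=B; im[:270,500:788]=A
cv2.imwrite("pics/near.png",im)
print("w",proj(a,[.519,-.043,.08]),"s",proj(b,[.519,-.043,.08]))
E
```

```text
[ 0.51650039 -0.04510699  0.13343684] [ 0.00269948 -0.0028395  -0.99999232] 6.625
w [319.56185269 264.82963045] s [338.8683277  250.78641127]
```

View pics/near.png

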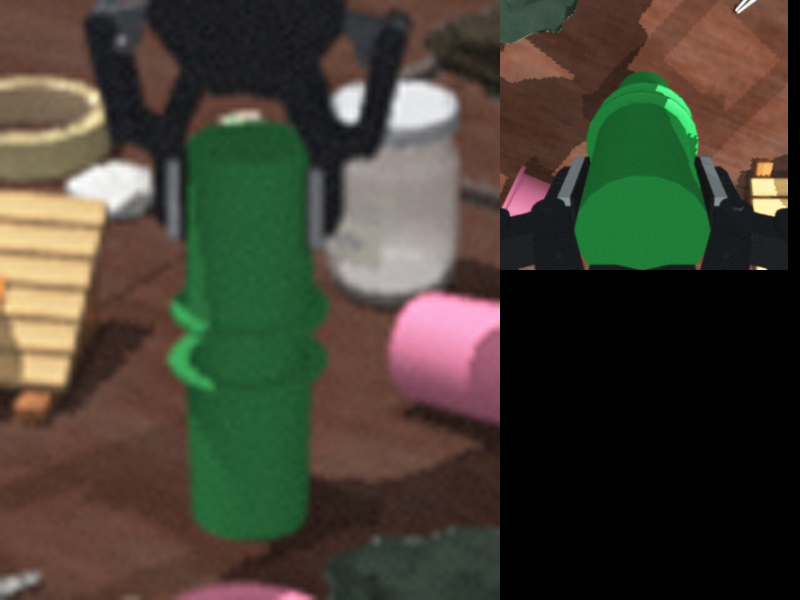

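The scene crop shows the flanges one above the other: upper centre at 249.5, lower at 247.5 in the ×5 crop, so about 1 mm off, with a gap of about 17 mm. I trim and approach slowly.

>>> send_rows --series '[[[0,0,0],[-1,1,-3],1],[[0,0,0],[-1,1,-6],1],[[0,0,0],[-1,1,-9],1],[[0,0,0],[-1,1,-11],1],[[0,0,0],[-1,1,-13],1],[[0,0,0],[-1,1,-13],1]]'

```text
time_s: 7.48
eef_pos: [0.5145, -0.0438, 0.1191]
eef_rot: [0.0, -0.199, 0.98, -0.001]
wrist_force: [-0.4, -1.4, -1.1]
opening: 0.624
grasp_force: 63.9
```

>>> send_rows --series '[[[0,0,0],[0,0,-1],1],[[0,0,0],[0,0,-1],1],[[0,0,0],[0,0,-2],1],[[0,0,0],[0,0,-2],1]]'

```text
time_s: 7.98
eef_pos: [0.5146, -0.0438, 0.1172]
eef_rot: [0.0, -0.199, 0.98, -0.001]
wrist_force: [-0.3, -0.2, -1.7]
opening: 0.624
grasp_force: 63.9
```

>>> send_rows --series '[[[0,0,0],[0,0,-0.5],1],[[0,0,0],[0,0,-1],1],[[0,0,0],[0,0,-1],1]]'

```text
time_s: 8.35
eef_pos: [0.5146, -0.0438, 0.1162]
eef_rot: [0.0, -0.199, 0.98, -0.001]
wrist_force: [-0.4, -0.6, 0.3]
opening: 0.621
grasp_force: 63.9
```

>>> send_rows --series '[[[0,0,0],[0,0,-0.5],1],[[0,0,0],[0,0,-1],1],[[0,0,0],[0,0,-1],1]]'

```text
time_s: 8.72
eef_pos: [0.5146, -0.0438, 0.1152]
eef_rot: [0.0, -0.199, 0.98, -0.001]
wrist_force: [0.1, -0.3, -1.3]
opening: 0.623
grasp_force: 63.9
```

>>> send_rows --series '[[[0,0,0],[0,0,-0.5],1],[[0,0,0],[0,0,-1],1],[[0,0,0],[0,0,-1],1]]'

```text
time_s: 9.1
eef_pos: [0.5146, -0.0438, 0.1143]
eef_rot: [0.0, -0.199, 0.98, -0.001]
wrist_force: [-0.2, -1.3, -1.6]
opening: 0.627
grasp_force: 63.9
```

```bash
python3 - <<'E'
from h import *
b=camera("scene"); B=b["pixels"][180:300,290:390,::-1]
cv2.imwrite("pics/near2.png",cv2.resize(B,None,fx=5,fy=5,interpolation=cv2.INTER_CUBIC))
E
```

```text
(no output)
```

View pics/near2.png

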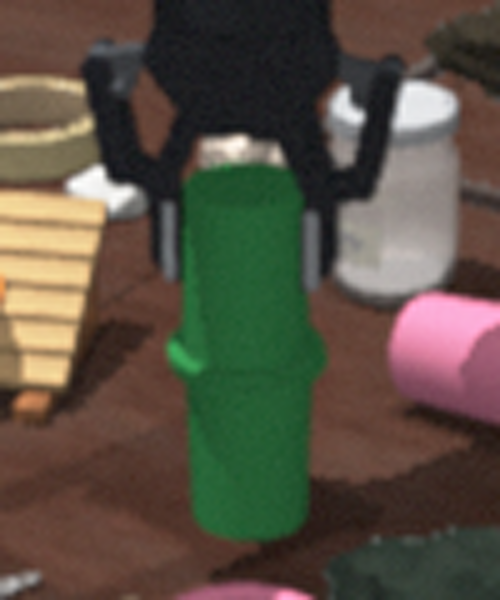

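The crop shows the rims almost meeting, with the held cup about 1 mm to the left. I trim and continue down.

>>> send_rows --series '[[[0,0,0],[0.6,-0.7,0],1],[[0,0,0],[0.6,-0.7,-0.5],1],[[0,0,0],[0.6,-0.7,-0.5],1]]'

```text
time_s: 9.52
eef_pos: [0.5152, -0.0446, 0.1137]
eef_rot: [0.0, -0.199, 0.98, -0.001]
wrist_force: [-1.2, 0.3, -1.1]
opening: 0.625
grasp_force: 63.9
```

>>> send_rows --series '[[[0,0,0],[0,0,-0.5],1],[[0,0,0],[0,0,-0.5],1]]'

```text
time_s: 9.78
eef_pos: [0.5152, -0.0445, 0.1132]
eef_rot: [0.0, -0.199, 0.98, -0.001]
wrist_force: [0.3, -0.5, -1.1]
opening: 0.625
grasp_force: 63.9
```

>>> send_rows --series '[[[0,0,0],[0,0,-0.5],1],[[0,0,0],[0,0,-0.5],1]]'

```text
time_s: 10.02
eef_pos: [0.5152, -0.0445, 0.1127]
eef_rot: [0.0, -0.199, 0.98, -0.001]
wrist_force: [-0.0, 0.6, -0.9]
opening: 0.621
grasp_force: 63.9
```

>>> send_rows --series '[[[0,0,0],[0,0,-0.5],1],[[0,0,0],[0,0,-0.5],1]]'

```text
time_s: 10.28
eef_pos: [0.5152, -0.0445, 0.1122]
eef_rot: [0.0, -0.199, 0.98, -0.001]
wrist_force: [0.4, -0.3, -0.9]
opening: 0.627
grasp_force: 63.9
```

>>> send_rows --series '[[[0,0,0],[0,0,-0.5],1],[[0,0,0],[0,0,-0.5],1]]'

```text
time_s: 10.52
eef_pos: [0.5152, -0.0445, 0.1118]
eef_rot: [0.0, -0.199, 0.98, -0.001]
wrist_force: [0.3, 0.3, -0.2]
opening: 0.626
grasp_force: 63.9
```

>>> send_rows --series '[[[0,0,0],[0,0,-0.4],1],[[0,0,0],[0,0,-0.4],1]]'

```text
time_s: 10.78
eef_pos: [0.5152, -0.0445, 0.1114]
eef_rot: [0.0, -0.199, 0.98, -0.001]
wrist_force: [-0.4, 0.6, -0.6]
opening: 0.623
grasp_force: 63.9
```

>>> send_rows --series '[[[0,0,0],[0,0,-0.4],1],[[0,0,0],[0,0,-0.4],1]]'

```text
time_s: 11.02
eef_pos: [0.5153, -0.0445, 0.1112]
eef_rot: [0.0, -0.199, 0.98, -0.001]
wrist_force: [-0.8, 0.5, 3.1]
opening: 0.623
grasp_force: 64.3
```

>>> send_rows --series '[[[0,0,0],[0,0,-0.4],1],[[0,0,0],[0,0,-0.4],1]]'

```text
time_s: 11.28
eef_pos: [0.5155, -0.0445, 0.1112]
eef_rot: [0.0, -0.199, 0.98, -0.001]
wrist_force: [-2.5, 0.9, 5.6]
opening: 0.626
grasp_force: 64.7
```

Contact at about 6 N. I ease off slightly and release.

>>> send_rows --series '[[[0,0,0],[0,0,0.3],1],[[0,0,0],[0,0,0.3],-0.3],[[0,0,0],[0,0,0.3],-0.4],[[0,0,0],[0,0,0.3],-0.6],[[0,0,0],[0,0,0.3],-1],[[0,0,0],[0,0,0.3],-1],[[0,0,0],[0,0,0.3],-1]]'

```text
time_s: 12.15
eef_pos: [0.5153, -0.0445, 0.1109]
eef_rot: [0.0, -0.199, 0.98, -0.001]
wrist_force: [-0.5, -0.7, 0.1]
opening: 1.002
grasp_force: 0.0
```

```bash
python3 - <<'E'
from h import *
b=camera("scene"); B=b["pixels"][180:300,290:390,::-1]
cv2.imwrite("pics/rel.png",cv2.resize(B,None,fx=5,fy=5,interpolation=cv2.INTER_CUBIC))
E
```

```text
(no output)
```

View pics/rel.png

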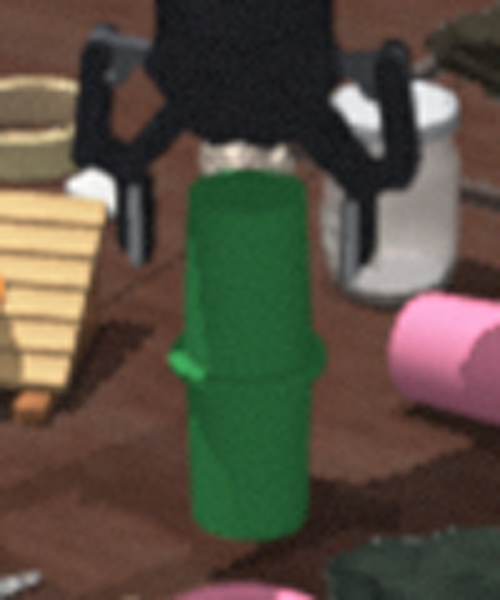

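The cup stands rim on rim, top centred at 247 and bottom at 249 in the ×5 crop, with the fingers clear. I retract straight up.

>>> send_rows --series '[[[0,0,0],[0,0,10],-1],[[0,0,0],[0,0,30],-1],[[0,0,0],[0,0,60],-1],[[0,0,0],[0,0,100],-1],[[0,0,0],[0,0,140],-1],[[0,0,0],[0,0,140],-1],[[0,0,0],[0,0,140],-1]]'

```text
time_s: 13.08
eef_pos: [0.515, -0.0444, 0.2509]
eef_rot: [0.0, -0.199, 0.98, -0.001]
wrist_force: [1.3, -0.1, 0.7]
opening: 0.996
grasp_force: 0.0
```

```bash
python3 - <<'E'
from fit import *
s=camera("scene"); B=s["pixels"][180:300,290:390,::-1]
w=camera("wrist")
im=np.zeros((600,800,3),np.uint8); im[:,:500]=cv2.resize(B,None,fx=5,fy=5,interpolation=cv2.INTER_CUBIC); im[:300,500:]=w["pixels"][120:420,170:470,::-1]
cv2.imwrite("pics/end.png",im)
for c in("scene","wrist"):
  for t in("green_cup_mid","sample_cup_mid"):
    print(c,t,[np.round(r["xyz"],3).tolist() for r in spotter.landmark_of(t,c)])
E
```

```text
scene green_cup_mid [[0.656, -0.085, 0.03], [0.35, 0.175, 0.032], [0.514, -0.042, 0.118]]
scene sample_cup_mid [[0.517, -0.042, 0.044], [0.327, -0.169, 0.04]]
wrist green_cup_mid [[0.353, 0.174, 0.029], [0.655, -0.089, 0.029]]
wrist sample_cup_mid []
```

View pics/end.png

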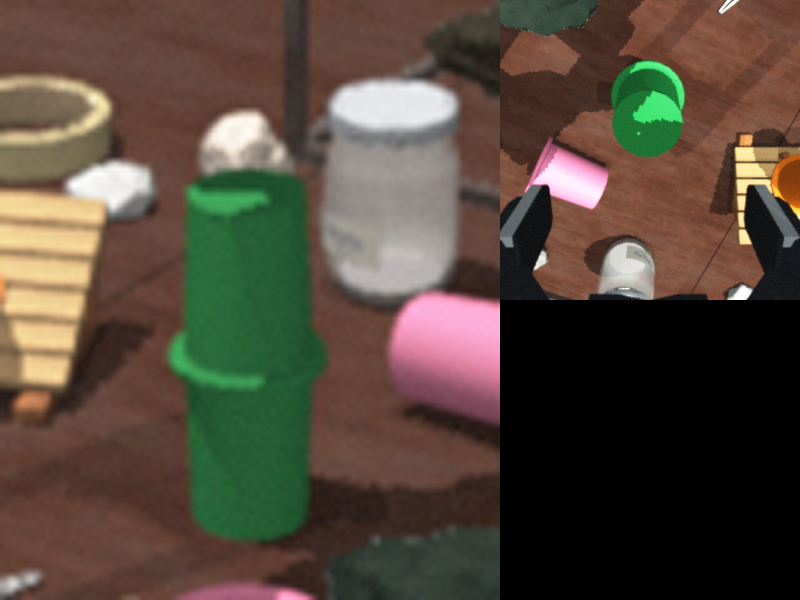

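The final picture shows the stack upright and rim on rim: flange centre at 248, base at 249 in the crop, with the networks putting the offset at about 3 mm. The gripper is clear, so I hand in.

```bash
python3 -c "
from bench import ctrl
print(ctrl.hand_in())"
```

```text
the job is handed in; nothing more can be done
None
```

The green cup from the rack now stands mouth-down, rim on rim, on the standing green cup, and the job is handed in at about 13 s. The hand-in returned no verdict; the last pictures show the stack upright and about 3 mm off centre, with the gripper clear.

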